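# Fetch the beaker from behind the reagent bottles

## Task

The steel beaker that has to go on the magnetic stirrer stands at the back of the spill tray, walled in by the two reagent bottles. First lift both bottles out of their drip cups and stand them on the bench mat; only then take the beaker and stand it in the middle of the stirrer, and with the beaker there put each bottle back, fully down in the drip cup it came from. Keep everything upright, leave the two amber vials alone, and let go of everything at the end.

Things in the scene. Friction and masses are not known exactly. Their poses are not given: they have to be found in the camera images.
- bottle_large: the larger reagent bottle, clear, with a red screw cap: 86 mm wide, 183 mm tall, 0.62 kg, loose. Origin: centre of its underside; z up its axis. Lift it by the cap: 54 mm wide, from 159 to 183 mm above the origin; the cap does not turn.
- bottle_small: the smaller reagent bottle, clear, with a light blue screw cap: 72 mm wide, 157 mm tall, 0.62 kg, loose. Origin: centre of its underside; z up its axis. Lift it by the cap: 54 mm wide, from 136 to 157 mm above the origin; the cap does not turn.
- beaker: empty stainless steel beaker, 54 mm wide (57 mm over its thin rolled rim), 66 mm tall, 90 g, loose, standing on the spill tray behind the two bottles, on the far side from the robot. Origin: centre of its underside; z up its axis. Grasp it across the outside of its wall.
- cup_large: the larger drip cup, a round grey plastic dish fixed on the spill tray: outside 108 mm wide at the lip, 22 mm high, inside 96 mm wide at the floor and flaring to 102 mm at the lip. Origin: centre of its underside, 4 mm above the bench; its inner floor, on which the bottle stands, is 4 mm above the origin. The larger bottle stands in it and belongs in it; it does not fit the other.
- cup_small: the smaller drip cup, a round grey plastic dish fixed on the spill tray: outside 94 mm wide at the lip, 22 mm high, inside 82 mm wide at the floor and 88 mm at the lip. Origin: centre of its underside, 4 mm above the bench; its inner floor is 4 mm above the origin. The smaller bottle belongs in it. The cups stand side by side, 100 mm between centres; either may be the left one.
- bench_mat: the side area: thin slate-grey bench mat, 240 mm along its x axis by 140 mm along its y axis, fixed on the bench to the left or right of the tray. Origin: centre of its underside, on the bench; its surface is 3 mm above the origin, with a 4 mm wide edge 1.5 mm higher.
- stirrer: compact magnetic stirrer, fixed on the bench on the other side of the tray than the mat: grey housing 130 mm by 112 mm with a knob on the front towards the robot and a round white top plate, 98 mm wide. Origin: on the bench, below the centre of the round plate; the flat top of the plate is 50 mm above the origin, the housing round it 39 mm.
- vial_black: small amber vial with a black cap, 28 mm wide, 62 mm tall, loose, at the back of the tray, 70 to 95 mm to one side of the beaker; not to be moved. Origin: centre of its underside.
- vial_red: small amber vial with a red cap, 28 mm wide, 62 mm tall, loose, at the back of the tray, 70 to 95 mm to the other side of the beaker; not to be moved. Origin: centre of its underside.
- spill_tray: low white plastic tray, fixed, 198 mm along its x axis by 250 mm along its y axis over the rim; floor 4 mm and rim 14 mm above the bench; carries the cups (nearer the robot), the beaker and the vials (farther). Origin: centre of its underside; its x axis points from the cups to the back of the tray.

How it is judged:
On the way, in this order (a step that is already met when the one before it is completed fails the run):
1. both bottles stand upright on the bench mat, released, and the beaker is still where it was (x of bottle_large in the frame of bench_mat between -0.105 and 0.105 m and y of bottle_large in the frame of bench_mat between -0.055 and 0.055 m and x of bottle_small in the frame of bench_mat between -0.105 and 0.105 m and y of bottle_small in the frame of bench_mat between -0.055 and 0.055 m and height (world z) of each of bottle_large, bottle_small below 0.008 m and angle between each of bottle_large, bottle_small's own z axis and vertical below 0.1 rad and contact force between the fingers and bottle_large below 0.1 N and contact force between the fingers and bottle_small below 0.1 N and distance of beaker from where it was at the start of the episode below 0.03 m), for 0.2 s.
2. the beaker stands in the middle of the stirrer, released, while both bottles are out of their cups (horizontal distance between beaker and stirrer below 0.013 m and height (world z) of beaker between 0.046 and 0.055 m and angle between beaker's own z axis and vertical below 0.1 rad and contact force between the fingers and beaker below 0.1 N and horizontal distance between bottle_large and cup_large above 0.06 m and horizontal distance between bottle_small and cup_small above 0.06 m), for 0.2 s.
At the end, for the whole second after the job is handed in: The beaker stands upright on the stirrer, centred within 13 mm; each bottle stands upright and fully down on the floor of its own drip cup (underside within 3 mm of the cup's floor); both vials are within 15 mm of where they stood; everything is released and at rest (horizontal distance between beaker and stirrer below 0.013 m and height (world z) of beaker between 0.046 and 0.055 m and angle between beaker's own z axis and vertical below 0.1 rad and linear speed of each of beaker, bottle_large, bottle_small below 0.02 m/s and horizontal distance between bottle_large and cup_large below 0.011 m and z of bottle_large in the frame of cup_large below 0.007 m and angle between each of bottle_large, bottle_small's own z axis and vertical below 0.06 rad and horizontal distance between bottle_small and cup_small below 0.011 m and z of bottle_small in the frame of cup_small below 0.007 m and distance of each of vial_black, vial_red from where it was at the start of the episode below 0.015 m); the robot touches nothing.
It fails at once if a bottle or the beaker is tipped by more than about 30 degrees (angle between any of bottle_large, bottle_small, beaker's own z axis and vertical above 0.5 rad).
It fails at once if a vial is pushed more than 15 mm out of its place or tipped over (distance of any of vial_black, vial_red from where it was at the start of the episode above 0.015 m or angle between any of vial_black, vial_red's own z axis and vertical above 0.5 rad).
It also fails if it takes over 109 s, if anything falls off the work surface, if the arm or the gripper's body presses on something with over 40 N, if the wrist force passes 120 N, or if a joint passes its speed limit or range.

## Robot

A 7-joint arm with a two-finger parallel gripper is mounted at the origin on a cart in front of the work surface, level with it; the furniture and walls round the work are solid. World frame = base frame: x ahead of the robot, y to its left, z up, the work surface at z = 0. Lengths are in m, angles in rad, forces in N, time in s.
With the tool pointing down it reaches from about 0.4 to 0.85 m from the base axis. Payload 4.5 kg.
Tool frame: the origin (TCP) lies where the fingers leave the gripper's body, on its centre line; the fingertips stand 64 mm ahead of it and the grasp point (between the pads) lies 45 mm ahead of it; z points along the fingers, y is the line along which they close (so a half turn about z gives the same grasp; the last joint's range is limited). The gripper opens to 88 mm and grips with 3 to 60 N. Pads are 18 mm wide; open, the fingers measure 123 mm over their backs; the gripper's body (75 mm by 187 mm) begins 45 mm behind the grasp point.
Start: joints at [1.363, 0.689, -0.195, 1.565, 0.157, 0.902, -0.215], TCP at [0.15, -0.607, 0.303] pointing down, gripper open.
Joint ranges: [-3.01, 3.01], [-0.46, 2.08], [-1.47, 1.51], [0.13, 2.56], [-1, 4.14], [0.04, 2.09], [-2.66, 2.66]. Speed limits (rad/s): [2.57, 2.57, 3.14, 3.14, 3.14, 3.14, 3.14].

## Interface

Orientations are given as a unit quaternion [x, y, z, w].
In Python, from plant import r gives the robot as it stands.
- The arm moves only by the tool play_rows, never from a script. Its arguments are lists of equal length, an entry for each row: "translation": the shift along the tool's x, y, z in m, a list of three; "delta_rot": the turn, a rotation vector about the tool's x, y, z in degrees, a list of three; "grip": the opening, from -1 (shut) to 1 (fully open). In form: {"translation": [[x, y, z], ...], "delta_rot": [[rx, ry, rz], ...], "grip": [grip, ...]}. A call has 1 to 20 rows; each row shifts and turns the commanded pose from where the row before left it, along the tool's axes as they then stand; what a row does not reach is not made up. A row lasts 1/8 s, in which the tool goes at most 62.5 mm and 10.7 degrees, less where a joint would pass 70% of its speed; a pose out of reach is approached as far as the arm can. A call with a gripper value outside its range is refused whole. The fingers move at their own pace and stop on an object; "squeeze" is the grip in N (left out, the last holds). Time passes only in rows, so rows that do not move let the fingers close. It gives the time, the measured TCP pose, the force, the opening and the grip force at its end, in the units of the state.
- r.get_state(): the state, without advancing time (a new reading comes with each control period).
- r.snapshot(name): name is "scene" or "top" or "wrist"; returns the picture (480x640x3 uint8, blue, green, red); there is no depth.
- r.get_calibration(name): a dict with "intrinsics" (3x3 intrinsics, pixels), "eye" and "rotation" of the camera in the world. Camera axes: x right, y up, looking along -z (the intrinsics and any distortion apply to the point x, -y, -z); pixel columns grow to the right and rows downward; lengths in m; the calibration is good to about 2 mm. A picture is of the moment at which its call begins: read the wrist's pose just before it. get_calibration takes no time and is no camera call; for the wrist camera it gives the pose at the moment of the call.
- r.finish_job(): hands the job in; it is judged then, once.
Trained networks look in the newest picture that a camera, given by its name, has taken for a name from the list of things; names that differ only in an ending like _2 or _b are one class to them, and where a whole thing is asked for, a point or a joint stands for the part that bears it (a point fixed in the world has none). Each returns a list of dicts, best first, with "confidence" (0 to 1); they miss things now and then, are a little off and sometimes report something else, mostly with a low value. They report only what shows in the picture. A call takes as long as a camera call.
- r.look_for(camera, target): "point" ([x, y, z] in m, in world coordinates, good to about 4 mm: the middle of the surface that is visible of it).
- r.silhouettes(camera, target): "pixels" (480x640 bool, what is visible of it).
The state is a dict: "clock": time; "q": joint angles; "qd": joint speeds; "joint_torque": joint torques, N m; "tool_pos": TCP position; "eef_rot": TCP orientation; "contact_force": force on the tool from outside, world axes, zero at the start; "moment": the same for the moment, N m; "opening": opening from 0.0 (shut) to 1.0 (fully open); "finger_force": force on a finger pad.
Only numpy, scipy, OpenCV 4.12 (cv2) and the standard library are available. Lean on these libraries where they do the work, as an engineer would, in place of code of your own. Each camera call takes 0.05 s, during which the arm holds its last target. There are 200 camera calls.

## Working session

There is one attempt and no reset: what is moved stays moved. The work goes in short steps, Python scripts to look and compute and a tool call to move; the robot and the scene stay as the last step left them, time stands still between calls to the robot, and variables do not carry over. Pictures are saved under pics/ and viewed, at most 14 in all, crops included, and the job is handed in when it is done.

Besides the shell and the picture viewer there is one more tool, called as name(argument=value, ...) on one line, values as JSON. play_rows: Moves the arm, as the interface text tells. Its arguments: {"type":"object","properties":{"translation":{"type":"array","items":{"type":"array","items":{"type":"number"}}},"delta_rot":{"type":"array","items":{"type":"array","items":{"type":"number"}}},"grip":{"type":"array","items":{"type":"number"}},"squeeze":{"type":"number"}},"required":["translation","delta_rot","grip"]}

```bash
ls; mkdir -p pics; python3 - <<'E'
from plant import r
import cv2
s=r.get_state();print(s)
for c in ["top","scene"]:
    cv2.imwrite(f"pics/{c}0.png",r.snapshot(c))
    k=r.get_calibration(c);print(c,k)
    for t in ["bottle_large","bottle_small","beaker","cup_large","cup_small","bench_mat","stirrer","vial_black","vial_red","spill_tray"]:
        d=r.look_for(c,t);print(t,[(x["point"],x["confidence"]) for x in d[:2]])
E
```

```text
pics
{'clock': 0.0, 'q': array([ 1.36283953,  0.689999  , -0.19453013,  1.56632663,  0.1572908 ,
        0.90252047, -0.21510837]), 'qd': array([-1.06777124e-03, -1.08246958e-03,  1.00489413e-03, -3.85054049e-04,
       -1.28334381e-03, -1.37309250e-03,  3.82516552e-05]), 'joint_torque': array([ 2.68635031e-04, -5.27574742e+01, -1.26694858e+00, -1.53436428e+01,
       -5.26441529e-02,  6.60542952e-03,  1.73307062e-04]), 'tool_pos': array([ 0.14947578, -0.60633134,  0.30190561]), 'eef_rot': array([ 9.92697805e-01,  1.20624219e-01, -1.70957931e-04, -9.14934633e-04]), 'contact_force': array([-0.34599421,  1.25935736,  0.00232686]), 'moment': array([-0.06402362, -0.02789848,  0.0284144 ]), 'finger_force': 0.0, 'opening': 0.9933465709385302}
top {'intrinsics': array([[472.08468718,   0.        , 320.90593537],
       [  0.        , 472.08468718, 248.27435377],
       [  0.        ,   0.        ,   1.        ]]), 'eye': array([0.35644138, 0.05364164, 0.96893389]), 'rotation': array([-0.06454686,  0.08120858,  0.79365803, -0.59945458])}
bottle_large [([0.5349, 0.0392, 0.1518], 0.91)]
bottle
[... 583 characters left out ...]
.        , 467.20931242, 239.07498992],
       [  0.        ,   0.        ,   1.        ]]), 'eye': array([1.04825297, 0.34872852, 0.65929548]), 'rotation': array([0.16784271, 0.33835302, 0.82774985, 0.41494126])}
bottle_large [([0.5799, 0.0535, 0.1285], 0.64)]
bottle_small [([0.5723, -0.0461, 0.1106], 0.9)]
beaker [([0.6311, -0.0039, 0.0455], 0.72)]
cup_large [([0.5776, 0.0697, 0.0201], 0.75)]
cup_small [([0.5768, -0.0933, 0.0164], 0.54)]
bench_mat [([0.5111, -0.3218, 0.0008], 0.76)]
stirrer [([0.505, 0.3234, 0.0415], 0.82)]
vial_black [([0.6397, 0.0784, 0.0447], 0.78)]
vial_red [([0.6314, -0.09, 0.0402], 0.78)]
spill_tray [([0.6426, 0.0238, -0.0002], 0.6), ([0.631, -0.0051, 0.0427], 0.41)]
```

View pics/top0.png

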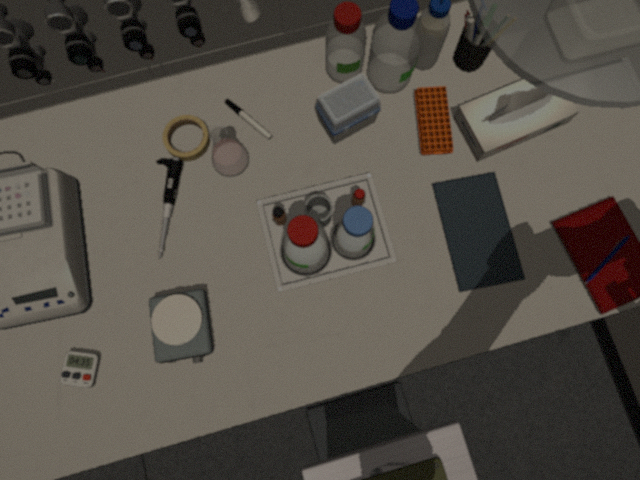

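View pics/scene0.png

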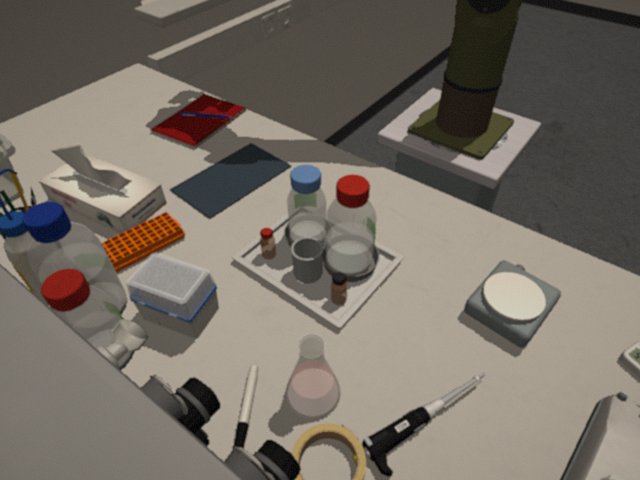

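Top view: the red cap is at (302,231), blue cap (357,221), beaker (318,205), mat (478,230) and stirrer plate (177,320). The mat is on the right and the stirrer on the left. Next I fit the geometry.

```bash
cat > h.py <<'E'
import numpy as np, cv2
from scipy.spatial.transform import Rotation as R
from scipy.optimize import minimize
def cam(r,c):
    k=r.get_calibration(c); return k["intrinsics"],np.array(k["eye"]),R.from_quat(k["rotation"]).as_matrix()
def proj(C,P):
    K,e,M=C; p=(np.atleast_2d(P)-e)@M; p=p*[1,-1,-1]; q=p@K.T; return q[:,:2]/q[:,2:]
def unproj(C,uv,z):
    K,e,M=C; uv=np.atleast_2d(uv); d=np.c_[uv,np.ones(len(uv))]@np.linalg.inv(K).T*[1,-1,-1]@M.T
    return e+d*((z-e[2])/d[:,2])[:,None]
A=np.linspace(0,2*np.pi,60,endpoint=False)
def ring(x,y,z,rad): return np.c_[x+rad*np.cos(A),y+rad*np.sin(A),0*A+z]
def cyl(x,y,z0,z1,rad): return np.r_[ring(x,y,z0,rad),ring(x,y,z1,rad)]
def fitcyl(views,x0,z0,z1,rad):
    """views: list of (C,mask); best x,y of a cylinder by IoU"""
    def cost(p):
        s=0
        for C,m in views:
            h=cv2.convexHull((proj(C,cyl(*p,z0,z1,rad))*16).astype(np.int32))
            im=cv2.fillConvexPoly(np.zeros(m.shape,np.uint8),h,1,shift=4)>0
            s+=1-(im&m).sum()/(im|m).sum()
        return s/len(views)
    best=min((minimize(cost,np.array(x0)+d,method="Nelder-Mead",options=dict(initial_simplex=np.array(x0)+d+np.array([[0,0],[.008,0],[0,.008]]),xatol=2e-4)) for d in ([0,0],[.005,.005],[-.005,-.005])),key=lambda o:o.fun)
    return best.x.round(4),round(best.fun,3)
def near(m,C,P,rpx):
    u=proj(C,P)[0]; z=np.zeros(m.shape,np.uint8); cv2.circle(z,tuple(int(a) for a in u),rpx,1,-1)
    return m&(z>0)
def hue(img,lo,hi,smin=90,vmin=40):
    h=cv2.cvtColor(img,cv2.COLOR_BGR2HSV); H=h[...,0]
    hm=(H>=lo)&(H<=hi) if lo<hi else (H>=lo)|(H<=hi)
    return hm&(h[...,1]>=smin)&(h[...,2]>=vmin)
E
python3 - <<'E'
from plant import r
from h import *
im={};C={}
for c in ["top","scene"]: im[c]=r.snapshot(c);C[c]=cam(r,c)
both=["top","scene"]
for n,p,z0,z1,lo,hi,sm in [("red",[.535,.042],.167,.191,170,8,110),("blue",[.54,-.055],.144,.165,98,118,70)]:
    v={c:near(hue(im[c],lo,hi,sm),C[c],[*p,(z0+z1)/2],26) for c in both}
    for vs in (["top"],["scene"],both): print(n,vs,fitcyl([(C[c],v[c]) for c in vs],p,z0,z1,.027),[v[c].sum() for c in vs])
for n,p,z0,z1,rad in [("beaker",[.632,-.01],.004,.07,.0275),("vial_black",[.635,.075],.004,.066,.014),("vial_red",[.628,-.09],.004,.066,.014)]:
    for c in both:
        d=r.silhouettes(c,n)
        if d: print(n,c,d[0]["confidence"],fitcyl([(C[c],d[0]["pixels"])],p,z0,z1,rad))
# stirrer plate: bright disc
for c in both:
    d=r.silhouettes(c,"stirrer"); g=cv2.cvtColor(im[c],cv2.COLOR_BGR2GRAY); h=cv2.cvtColor(im[c],cv2.COLOR_BGR2HSV)
    for x in d[:2]:
        m=x["pixels"]; t,_=cv2.threshold(g[m].reshape(-1,1),0,255,cv2.THRESH_OTSU)
        mm=(m&(g>t)).astype(np.uint8); n,l,s,ce=cv2.connectedComponentsWithStats(mm); i=1+s[1:,4].argmax()
        print("stirrer",c,x["confidence"],m.sum(),fitcyl([(C[c],l==i)],unproj(C[c],ce[i],.05)[0,:2],.0498,.05,.049))
    for n,z in (("bench_mat",.0045),("spill_tray",.014)):
      for x in r.silhouettes(c,n)[:2]:
        m=x["pixels"].astype(np.uint8); u=np.argwhere(m)[:,::-1]
        w=unproj(C[c],u,z)[:,:2].astype(np.float32); print(n,c,x["confidence"],len(u),cv2.minAreaRect(w))
E
```

```text
red ['top'] (array([0.5563, 0.0338]), np.float64(0.179)) [np.int64(736)]
red ['scene'] (array([0.5577, 0.0367]), np.float64(0.18)) [np.int64(826)]
red ['top', 'scene'] (array([0.5582, 0.035 ]), np.float64(0.179)) [np.int64(736), np.int64(826)]
blue ['top'] (array([ 0.5524, -0.0637]), np.float64(0.18)) [np.int64(683)]
blue ['scene'] (array([ 0.5562, -0.063 ]), np.float64(0.161)) [np.int64(684)]
blue ['top', 'scene'] (array([ 0.5545, -0.0643]), np.float64(0.17)) [np.int64(683), np.int64(684)]
beaker top 0.62 (array([ 0.6218, -0.0099]), np.float64(0.233))
beaker scene 0.98 (array([ 0.6199, -0.01  ]), np.float64(0.069))
vial_black top 0.48 (array([0.6331, 0.0707]), np.float64(0.171))
vial_black scene 0.95 (array([0.639 , 0.0731]), np.float64(0.143))
vial_red top 0.56 (array([ 0.6262, -0.0958]), np.float64(0.272))
vial_red scene 0.73 (array([ 0.6313, -0.0967]), np.float64(0.182))
stirrer top 0.63 219 (array([0.6587, 0.0577]), np.float64(0.975))
bench_mat top 0.62 7486 ((0.5013851523399353, -0.3226200044155121), (0.14283967018127441, 0.24254395067691803), 85.49976348876953)
spill_tray top 0.86 5873 ((0.585289478302002, -0.014443010091781616), (0.2535552382469177, 0.20250371098518372), 88.41641235351562)
stirrer scene 0.69 4890 (array([0.4878, 0.3136]), np.float64(0.035))
bench_mat scene 0.57 4266 ((0.5045459866523743, -0.31827449798583984), (0.14489661157131195, 0.2441079467535019), 84.69359588623047)
spill_tray scene 0.7 5081 ((0.5879589319229126, -0.012221992015838623), (0.2548362612724304, 0.20318526029586792), 88.76294708251953)
```

```bash
python3 - <<'E'
from plant import r
from h import *
o=[]
for c,p in [("top",(320,225)),("scene",(325,225))]:
    a=r.snapshot(c);C=cam(r,c); b=cv2.resize(a,None,fx=3,fy=3,interpolation=cv2.INTER_CUBIC)
    for P,col in [(cyl(.5575,.035,.167,.191,.027),(0,255,0)),(cyl(.555,-.064,.144,.165,.027),(0,255,0)),(cyl(.6205,-.010,.004,.07,.0275),(255,0,255)),(cyl(.636,.072,.004,.066,.014),(0,255,255)),(cyl(.629,-.096,.004,.066,.014),(0,255,255))]:
        q=((proj(C,P)+.5)*3).astype(int); cv2.polylines(b,[q[:60],q[60:]],True,col,1)
    o.append(b[p[1]*3-270:p[1]*3+270,p[0]*3-200:p[0]*3+200])
cv2.imwrite("pics/ov.png",np.hstack(o))
a=r.snapshot("top");C=cam(r,"top");g=cv2.cvtColor(a,cv2.COLOR_BGR2GRAY)
m=np.zeros(g.shape,bool);m[280:360,140:215]=1; t,_=cv2.threshold(g[m].reshape(-1,1),0,255,cv2.THRESH_OTSU);t=g[320,177]-25
n,l,s,ce=cv2.connectedComponentsWithStats((m&(g>t)).astype(np.uint8)); i=l[320,177];print(s[i],fitcyl([(C,l==i)],unproj(C,ce[i],.05)[0,:2],.0498,.05,.049))
E
```

```text
[ 140  280   75   80 3443] (array([0.4859, 0.3135]), np.float64(0.44))
```

View pics/ov.png

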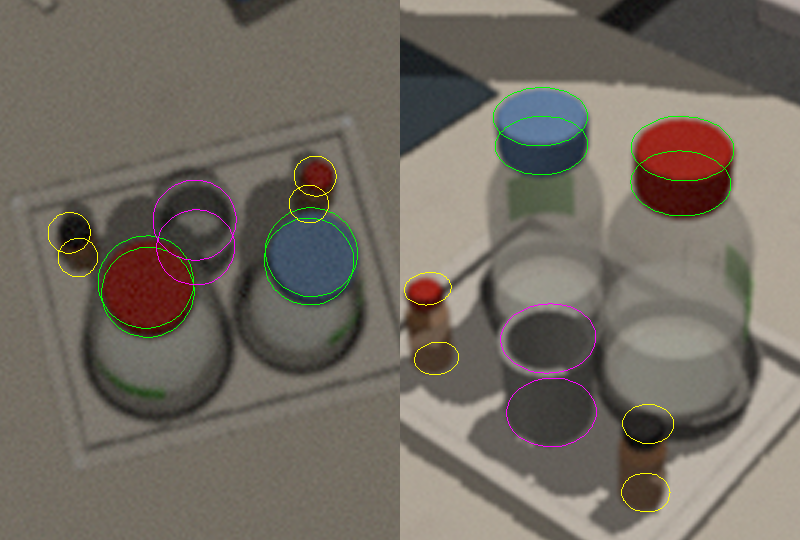

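The fits line up in both views: large cap (.557,.035), small cap (.555,-.064), beaker (.6205,-.010), stirrer (.487,.3135), mat (.503,-.3205) with yaw about -4.7°. I'll turn the tool so the fingers close along x, then move over the small bottle, which is nearer the mat.

play_rows(translation=[[0, 0, 0], [0, 0, 0], [0, 0, 0], [0, 0, 0], [0, 0, 0], [0, 0, 0], [0, 0, 0], [0, 0, 0], [0.03, 0.022, 0], [0.045, 0.034, 0], [0.045, 0.034, 0], [0.045, 0.034, 0], [0.045, 0.034, 0], [0.045, 0.034, 0], [0.045, 0.034, 0], [0.045, 0.034, 0], [0.045, 0.034, 0], [0.045, 0.034, 0], [0.045, 0.034, 0], [0.045, 0.034, 0]], delta_rot=[[0, 0, -9.5], [0, 0, -9.5], [0, 0, -9.5], [0, 0, -9.5], [0, 0, -9.5], [0, 0, -9.5], [0, 0, -9.5], [0, 0, -9.6], [0, 0, 0], [0, 0, 0], [0, 0, 0], [0, 0, 0], [0, 0, 0], [0, 0, 0], [0, 0, 0], [0, 0, 0], [0, 0, 0], [0, 0, 0], [0, 0, 0], [0, 0, 0]], grip=[1, 1, 1, 1, 1, 1, 1, 1, 1, 1, 1, 1, 1, 1, 1, 1, 1, 1, 1, 1], squeeze=30)

```text
clock: 4.45
tool_pos: [0.5472, -0.0808, 0.3029]
eef_rot: [0.708, 0.707, -0.0, 0.0]
contact_force: [-0.4, -0.8, 0.3]
opening: 1.001
finger_force: 0.0
```

play_rows(translation=[[0, 0, 0], [0, 0, 0]], delta_rot=[[0, 0, 0], [0, 0, 0]], grip=[1, 1])

```text
clock: 4.7
tool_pos: [0.5457, -0.0826, 0.3025]
eef_rot: [0.707, 0.707, -0.001, 0.0]
contact_force: [-0.2, -1.3, -0.0]
opening: 0.997
finger_force: 0.0
```

play_rows(translation=[[0.0185, 0.0095, 0], [0, 0, 0.02], [0, 0, 0.03], [0, 0, 0.03], [0, 0, 0.0145], [0, 0, 0.008], [0, 0, 0], [0, 0, 0], [0, 0, 0], [0, 0, 0], [0, 0, 0], [0, 0, 0], [0, 0, 0], [0, 0, 0]], delta_rot=[[0, 0, 0], [0, 0, 0], [0, 0, 0], [0, 0, 0], [0, 0, 0], [0, 0, 0], [0, 0, 0], [0, 0, 0], [0, 0, 0], [0, 0, 0], [0, 0, 0], [0, 0, 0], [0, 0, 0], [0, 0, 0]], grip=[1, 1, 1, 1, 1, 1, 1, 0.4, 0.2, 0, 0, 0, 0, 0], squeeze=30)

```text
clock: 6.45
tool_pos: [0.5554, -0.0637, 0.2004]
eef_rot: [0.707, 0.707, -0.0, -0.0]
contact_force: [-2.2, 0.2, 5.0]
opening: 0.596
finger_force: 30.0
```

play_rows(translation=[[0, 0, -0.005], [0, 0, -0.015], [0, 0, -0.02], [0, 0, -0.02], [0, 0, -0.01], [0, 0, 0]], delta_rot=[[0, 0, 0], [0, 0, 0], [0, 0, 0], [0, 0, 0], [0, 0, 0], [0, 0, 0]], grip=[-0.2, -0.2, -0.2, -0.2, -0.2, -0.2], squeeze=40)

```text
clock: 7.2
tool_pos: [0.5559, -0.0637, 0.2708]
eef_rot: [0.707, 0.707, 0.0, 0.001]
contact_force: [-0.1, -0.3, -6.5]
opening: 0.593
finger_force: 40.0
```

play_rows(translation=[[-0.015, 0, 0], [-0.03, 0.0015, 0], [-0.035, 0.0015, 0], [-0.035, 0.0015, 0], [-0.035, 0.0015, 0], [-0.035, 0.0015, 0], [-0.035, 0.0015, 0], [-0.027, 0, 0], [-0.015, 0, 0], [0, 0, 0], [0, 0, 0], [0, 0, 0.03], [0, 0, 0.024], [0, 0, 0.012], [0, 0, 0.005], [0, 0, 0]], delta_rot=[[0, 0, 0], [0, 0, 0], [0, 0, 0], [0, 0, 0], [0, 0, 0], [0, 0, 0], [0, 0, 0], [0, 0, 0], [0, 0, 0], [0, 0, 0], [0, 0, 0], [0, 0, 0], [0, 0, 0], [0, 0, 0], [0, 0, 0], [0, 0, 0]], grip=[-0.2, -0.2, -0.2, -0.2, -0.2, -0.2, -0.2, -0.2, -0.2, -0.2, -0.2, -0.2, -0.2, -0.2, -0.2, -0.2])

```text
clock: 9.2
tool_pos: [0.5649, -0.3254, 0.1997]
eef_rot: [0.707, 0.707, 0.0, 0.0]
contact_force: [-0.7, 0.1, -6.9]
opening: 0.596
finger_force: 40.1
```

play_rows(translation=[[0, 0, 0.003], [0, 0, 0.0005], [0, 0, 0], [0, 0, 0]], delta_rot=[[0, 0, 0], [0, 0, 0], [0, 0, 0], [0, 0, 0]], grip=[-0.2, -0.2, -0.2, -0.2])

```text
clock: 9.7
tool_pos: [0.5645, -0.3257, 0.1959]
eef_rot: [0.707, 0.707, 0.0, 0.0]
contact_force: [-0.9, 0.3, -5.7]
opening: 0.595
finger_force: 40.1
```

Now I release, rise and move over the large cap.

play_rows(translation=[[0, 0, 0], [0, 0, 0], [0, 0, 0], [0, 0, 0], [0, 0, -0.03], [0, 0, -0.04], [0, 0, -0.035], [0.02, 0, 0], [0.04, 0, 0], [0.04, 0, 0], [0.04, 0, 0], [0.04, -0.002, 0], [0.04, -0.002, 0], [0.04, -0.002, 0], [0.04, -0.002, 0], [0.035, 0, 0], [0.02, 0, 0], [0.0057, 0, 0], [0, 0, 0], [0, 0, 0]], delta_rot=[[0, 0, 0], [0, 0, 0], [0, 0, 0], [0, 0, 0], [0, 0, 0], [0, 0, 0], [0, 0, 0], [0, 0, 0], [0, 0, 0], [0, 0, 0], [0, 0, 0], [0, 0, 0], [0, 0, 0], [0, 0, 0], [0, 0, 0], [0, 0, 0], [0, 0, 0], [0, 0, 0], [0, 0, 0], [0, 0, 0]], grip=[0.6, 1, 1, 1, 1, 1, 1, 1, 1, 1, 1, 1, 1, 1, 1, 1, 1, 1, 1, 1])

```text
clock: 12.2
tool_pos: [0.5567, 0.0333, 0.3005]
eef_rot: [0.708, 0.706, -0.001, 0.0]
contact_force: [-0.6, 0.8, -0.6]
opening: 1.001
finger_force: 0.0
```

```bash
python3 - <<'E'
from plant import r
from h import *
print(r.get_state()["tool_pos"])
im=r.snapshot("scene");C=cam(r,"scene")
for n,p,z0,z1,lo,hi,sm in [("red",[.557,.035],.167,.191,170,8,110),("blue",[.565,-.326],.139,.160,98,118,70)]:
    m=near(hue(im,lo,hi,sm),C,[*p,(z0+z1)/2],26); print(n,fitcyl([(C,m)],p,z0,z1,.027),m.sum())
print(np.round(r.look_for("top","beaker")[0]["point"],3)) if 0 else None
cv2.imwrite("pics/s1.png",im)
E
```

```text
[0.55672383 0.03327083 0.30046189]
red (array([0.5577, 0.0366]), np.float64(0.099)) 907
blue (array([ 0.5634, -0.3259]), np.float64(0.201)) 569
```

View pics/s1.png

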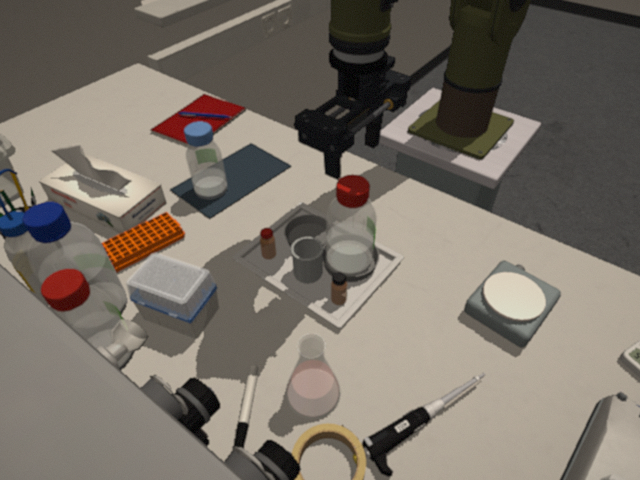

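The small bottle stands upright on the mat at (207,165), and the gripper is over the red cap at (352,190). Next I descend and grasp.

play_rows(translation=[[0.002, 0, 0.01], [0, 0, 0.025], [0, 0, 0.02], [0, 0, 0.01], [0, 0, 0.0075], [0, 0, 0], [0, 0, 0], [0, 0, 0], [0, 0, 0], [0, 0, 0], [0, 0, 0], [0, 0, 0]], delta_rot=[[0, 0, 0], [0, 0, 0], [0, 0, 0], [0, 0, 0], [0, 0, 0], [0, 0, 0], [0, 0, 0], [0, 0, 0], [0, 0, 0], [0, 0, 0], [0, 0, 0], [0, 0, 0]], grip=[1, 1, 1, 1, 1, 1, 0.4, 0.2, 0, 0, 0, 0], squeeze=30)

```text
clock: 13.75
tool_pos: [0.5566, 0.0371, 0.2284]
eef_rot: [0.707, 0.707, -0.0, 0.0]
contact_force: [-1.5, -0.6, 3.4]
opening: 0.596
finger_force: 30.0
```

play_rows(translation=[[0, 0, -0.005], [0, 0, -0.015], [0, 0, -0.02], [0, 0, -0.02], [0, 0, -0.01], [0, 0, 0], [0, 0, 0]], delta_rot=[[0, 0, 0], [0, 0, 0], [0, 0, 0], [0, 0, 0], [0, 0, 0], [0, 0, 0], [0, 0, 0]], grip=[-0.2, -0.2, -0.2, -0.2, -0.2, -0.2, -0.2], squeeze=40)

```text
clock: 14.62
tool_pos: [0.5561, 0.0368, 0.2975]
eef_rot: [0.707, 0.707, -0.001, -0.0]
contact_force: [0.1, -0.4, -6.2]
opening: 0.596
finger_force: 40.0
```

play_rows(translation=[[-0.0175, -0.006, 0], [-0.035, -0.0115, 0], [-0.035, -0.0115, 0], [-0.035, -0.0115, 0], [-0.035, -0.0115, 0], [-0.035, -0.0115, 0], [-0.035, -0.0115, 0], [-0.035, -0.0115, 0], [-0.035, -0.0115, 0], [-0.035, -0.0115, 0], [-0.02, -0.0055, 0], [0, 0, 0], [0, 0, 0], [0, 0, 0.03], [0, 0, 0.024], [0, 0, 0.012], [0, 0, 0.004], [0, 0, 0]], delta_rot=[[0, 0, 0], [0, 0, 0], [0, 0, 0], [0, 0, 0], [0, 0, 0], [0, 0, 0], [0, 0, 0], [0, 0, 0], [0, 0, 0], [0, 0, 0], [0, 0, 0], [0, 0, 0], [0, 0, 0], [0, 0, 0], [0, 0, 0], [0, 0, 0], [0, 0, 0], [0, 0, 0]], grip=[-0.2, -0.2, -0.2, -0.2, -0.2, -0.2, -0.2, -0.2, -0.2, -0.2, -0.2, -0.2, -0.2, -0.2, -0.2, -0.2, -0.2, -0.2])

```text
clock: 16.88
tool_pos: [0.442, -0.3151, 0.2287]
eef_rot: [0.707, 0.707, 0.0, 0.0]
contact_force: [0.8, 0.1, -5.5]
opening: 0.593
finger_force: 40.0
```

play_rows(translation=[[0, 0, 0.003], [0, 0, 0.0015], [0, 0, 0], [0, 0, 0]], delta_rot=[[0, 0, 0], [0, 0, 0], [0, 0, 0], [0, 0, 0]], grip=[-0.2, -0.2, -0.2, -0.2])

```text
clock: 17.38
tool_pos: [0.4414, -0.3154, 0.2238]
eef_rot: [0.707, 0.707, 0.0, 0.0]
contact_force: [-0.4, 0.2, -6.9]
opening: 0.595
finger_force: 40.0
```

play_rows(translation=[[0, 0, 0], [0, 0, 0], [0, 0, 0], [0, 0, 0], [0, 0, -0.025], [0, 0, -0.035], [0, 0, -0.02], [0.02, 0.01, 0], [0.04, 0.02, 0], [0.04, 0.02, 0], [0.04, 0.02, 0], [0.04, 0.02, 0], [0.04, 0.02, 0], [0.035, 0.02, 0], [0.03, 0.02, 0], [0.015, 0.02, 0], [0.005, 0.009, 0], [0, 0, 0], [0, 0, 0]], delta_rot=[[0, 0, 0], [0, 0, 0], [0, 0, 0], [0, 0, 0], [0, 0, 0], [0, 0, 0], [0, 0, 0], [0, 0, 0], [0, 0, 0], [0, 0, 0], [0, 0, 0], [0, 0, 0], [0, 0, 0], [0, 0, 0], [0, 0, 0], [0, 0, 0], [0, 0, 0], [0, 0, 0], [0, 0, 0]], grip=[0.6, 1, 1, 1, 1, 1, 1, 1, 1, 1, 1, 1, 1, 1, 1, 1, 1, 1, 1])

```text
clock: 19.75
tool_pos: [0.6199, -0.0119, 0.3035]
eef_rot: [0.708, 0.706, -0.001, 0.0]
contact_force: [-0.0, -0.2, 0.0]
opening: 1.004
finger_force: 0.0
```

```bash
python3 - <<'E'
from plant import r
from h import *
print(r.get_state()["tool_pos"])
im=r.snapshot("scene");C=cam(r,"scene")
for n,p,z0,z1,lo,hi,sm in [("red",[.441,-.315],.162,.186,170,8,110),("blue",[.565,-.326],.139,.160,98,118,70)]:
    m=near(hue(im,lo,hi,sm),C,[*p,(z0+z1)/2],26); print(n,fitcyl([(C,m)],p,z0,z1,.027),m.sum())
for n,p,z0,z1,rad in [("beaker",[.6205,-.01],.004,.07,.0275),("vial_black",[.635,.073],.004,.066,.014),("vial_red",[.63,-.096],.004,.066,.014)]:
    d=r.silhouettes("scene",n); print(n,d and fitcyl([(C,d[0]["pixels"])],p,z0,z1,rad))
w=r.snapshot("wrist"); C=cam(r,"wrist")
for P in (cyl(.6205,-.010,.004,.07,.0275),cyl(.636,.072,.004,.066,.014),cyl(.629,-.096,.004,.066,.014)):
    q=proj(C,P).astype(int); cv2.polylines(w,[q[:60],q[60:]],True,(0,255,0),1)
cv2.imwrite("pics/w2.png",np.hstack([cv2.resize(im,(400,300)),cv2.resize(w,(400,300))]))
E
```

```text
[ 0.61991497 -0.01187937  0.30354649]
red (array([ 0.4446, -0.3155]), np.float64(0.243)) 718
blue (array([ 0.5631, -0.3256]), np.float64(0.195)) 568
beaker (array([ 0.6219, -0.0092]), np.float64(0.058))
vial_black (array([0.6384, 0.0706]), np.float64(0.221))
vial_red (array([ 0.6289, -0.0977]), np.float64(0.219))
```

View pics/w2.png

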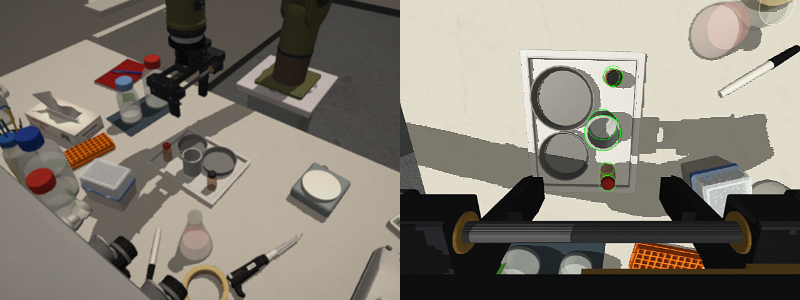

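Both bottles stand on the mat. The beaker at (192,160) and the vials are undisturbed, and the wrist overlay agrees with the fits. I'll take the beaker with the fingertips kept above the cup lips.

play_rows(translation=[[0.002, 0.001, 0.02], [0, 0, 0.04], [0, 0, 0.04], [0, 0, 0.04], [0, 0, 0.035], [0, 0, 0.02], [0, 0, 0.0115], [0, 0, 0], [0, 0, 0], [0, 0, 0]], delta_rot=[[0, 0, 0], [0, 0, 0], [0, 0, 0], [0, 0, 0], [0, 0, 0], [0, 0, 0], [0, 0, 0], [0, 0, 0], [0, 0, 0], [0, 0, 0]], grip=[1, 1, 1, 1, 1, 1, 1, 1, 1, 0.5], squeeze=12)

```text
clock: 21.25
tool_pos: [0.6223, -0.0085, 0.0983]
eef_rot: [0.707, 0.707, 0.001, 0.001]
contact_force: [0.2, -0.7, -0.8]
opening: 0.913
finger_force: 0.0
```

play_rows(translation=[[0, 0, 0], [0, 0, 0], [0, 0, 0], [0, 0, 0], [0, 0, 0], [0, 0, 0], [0, 0, 0]], delta_rot=[[0, 0, 0], [0, 0, 0], [0, 0, 0], [0, 0, 0], [0, 0, 0], [0, 0, 0], [0, 0, 0]], grip=[0.4, 0.3, 0.2, 0.1, 0, 0, 0])

```text
clock: 22.12
tool_pos: [0.6218, -0.0085, 0.0974]
eef_rot: [0.707, 0.707, 0.0, 0.0]
contact_force: [-0.8, 0.2, 1.7]
opening: 0.612
finger_force: 12.0
```

play_rows(translation=[[0, 0, -0.01], [0, 0, -0.03], [0, 0, -0.04], [0, 0, -0.03], [0, 0, 0], [0.015, -0.006, 0], [0.035, -0.015, 0], [0.035, -0.015, 0], [0.035, -0.015, 0], [0.035, -0.015, 0], [0.035, -0.015, 0], [0.035, -0.015, 0], [0.035, -0.015, 0], [0.03, -0.012, 0], [0.02, -0.008, 0], [0.013, -0.004, 0], [0, 0, 0], [0, 0, 0]], delta_rot=[[0, 0, 0], [0, 0, 0], [0, 0, 0], [0, 0, 0], [0, 0, 0], [0, 0, 0], [0, 0, 0], [0, 0, 0], [0, 0, 0], [0, 0, 0], [0, 0, 0], [0, 0, 0], [0, 0, 0], [0, 0, 0], [0, 0, 0], [0, 0, 0], [0, 0, 0], [0, 0, 0]], grip=[0, 0, 0, 0, 0, 0, 0, 0, 0, 0, 0, 0, 0, 0, 0, 0, 0, 0])

```text
clock: 24.38
tool_pos: [0.4872, 0.3133, 0.2067]
eef_rot: [0.708, 0.706, -0.001, 0.001]
contact_force: [-0.1, -0.5, -0.3]
opening: 0.611
finger_force: 12.0
```

```bash
python3 - <<'E'
from plant import r
from h import *
s=r.get_state();print(s["tool_pos"],s["opening"],s["contact_force"])
im=r.snapshot("scene");C=cam(r,"scene");t=s["tool_pos"]
z=t[2]-.0934
d=r.silhouettes("scene","beaker");print(d and (d[0]["confidence"],fitcyl([(C,d[0]["pixels"])],t[:2],z,z+.066,.0275)))
for P in (cyl(t[0],t[1],z,z+.066,.0275),ring(.487,.3135,.05,.049)):
    q=proj(C,P).astype(int); cv2.polylines(im,[q[:60],q[60:]] if len(q)>60 else [q],True,(0,255,0),1)
cv2.imwrite("pics/s3.png",im[100:400,300:640])
E
```

```text
[0.48720065 0.31327166 0.20671133] 0.6106198145792079 [-0.12806895 -0.49135832 -0.31280271]
(0.61, (array([0.4868, 0.3117]), np.float64(0.81)))
```

View pics/s3.png

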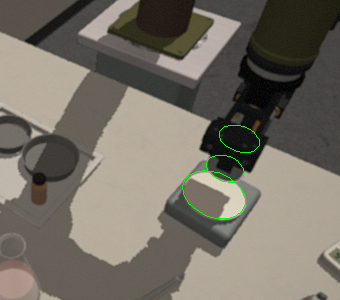

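The beaker hangs over the ringed plate, around (213,195) in the crop. Now I lower it.

play_rows(translation=[[0, 0, 0.02], [0, 0, 0.02], [0, 0, 0.012], [0, 0, 0.006], [0, 0, 0], [0, 0, 0.003], [0, 0, 0.001], [0, 0, 0], [0, 0, 0]], delta_rot=[[0, 0, 0], [0, 0, 0], [0, 0, 0], [0, 0, 0], [0, 0, 0], [0, 0, 0], [0, 0, 0], [0, 0, 0], [0, 0, 0]], grip=[0, 0, 0, 0, 0, 0, 0, 0, 0])

```text
clock: 25.6
tool_pos: [0.487, 0.3147, 0.1453]
eef_rot: [0.707, 0.707, 0.0, 0.0]
contact_force: [-0.6, 0.2, -0.5]
opening: 0.611
finger_force: 12.0
```

Lower 1.5 mm more, release, rise, and back off.

play_rows(translation=[[0, 0, 0.001], [0, 0, 0.0005], [0, 0, 0], [0, 0, 0], [0, 0, 0], [0, 0, 0], [0, 0, 0], [0, 0, -0.02], [0, 0, -0.04], [0, 0, -0.05], [0, 0, -0.05], [-0.05, 0, 0], [-0.05, 0, 0], [-0.05, 0, 0], [-0.05, 0, 0], [0, 0, 0]], delta_rot=[[0, 0, 0], [0, 0, 0], [0, 0, 0], [0, 0, 0], [0, 0, 0], [0, 0, 0], [0, 0, 0], [0, 0, 0], [0, 0, 0], [0, 0, 0], [0, 0, 0], [0, 0, 0], [0, 0, 0], [0, 0, 0], [0, 0, 0], [0, 0, 0]], grip=[0, 0, 0, 0.2, 0.4, 0.7, 1, 1, 1, 1, 1, 1, 1, 1, 1, 1])

```text
clock: 27.6
tool_pos: [0.4867, 0.1095, 0.3034]
eef_rot: [0.71, 0.704, -0.002, 0.001]
contact_force: [-0.4, 0.3, -0.7]
opening: 0.999
finger_force: 0.0
```

```bash
python3 - <<'E'
from plant import r
from h import *
s=r.get_state();print(s["tool_pos"],s["opening"],s["contact_force"])
im=r.snapshot("scene");C=cam(r,"scene")
d=r.silhouettes("scene","beaker");print(d and (d[0]["confidence"],fitcyl([(C,d[0]["pixels"])],[.487,.3135],.05,.116,.0275)))
b=cv2.resize(im[200:360,430:600],None,fx=3,fy=3)
for P in (cyl(.487,.3135,.05,.116,.0275),ring(.487,.3135,.05,.049)):
    q=((proj(C,P)-[430,200])*3).astype(int); cv2.polylines(b,[q[:60],q[60:]] if len(q)>60 else [q],True,(0,255,0),1)
cv2.imwrite("pics/s4.png",b)
# cups
v=r.get_calibration("top")
for c in ("scene",):
  for n,z,rad,p in (("cup_large",.026,.054,(.557,.036)),("cup_small",.026,.047,(.555,-.064))):
    for x in r.silhouettes(c,n)[:1]: print(n,x["confidence"],x["pixels"].sum(),fitcyl([(cam(r,c),x["pixels"])],p,.004,z,rad))
for n,p,z0,z1,lo,hi,sm in [("red",[.441,-.315],.162,.186,170,8,110),("blue",[.565,-.326],.139,.160,98,118,70)]:
    m=near(hue(im,lo,hi,sm),C,[*p,(z0+z1)/2],26); print(n,fitcyl([(C,m)],p,z0,z1,.027),m.sum())
E
```

```text
[0.48667642 0.10948464 0.30340877] 0.9993903204195616 [-0.42728386  0.25870254 -0.7041734 ]
(0.8, (array([0.4861, 0.3136]), np.float64(0.034)))
cup_large 0.85 2012 (array([0.5483, 0.0341]), np.float64(0.188))
cup_small 0.68 1452 (array([ 0.5496, -0.0651]), np.float64(0.156))
red (array([ 0.444 , -0.3156]), np.float64(0.244)) 721
blue (array([ 0.5631, -0.3256]), np.float64(0.197)) 570
```

View pics/s4.png

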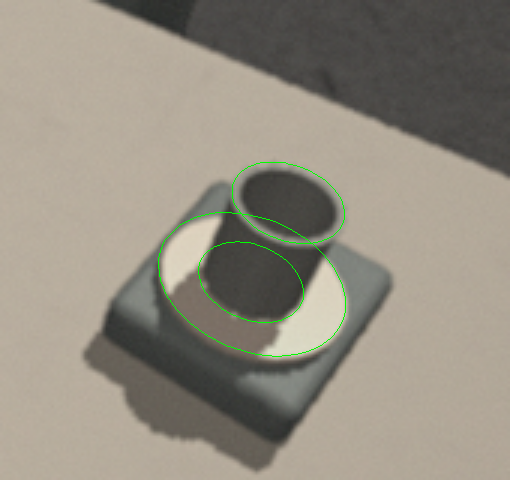

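The beaker is centred on the stirrer plate (fit .486,.3136). Next I check the empty cups' centres against the recorded grasp positions.

```bash
python3 - <<'E'
from plant import r
from h import *
o=[]
for c in ("top","scene"):
    a=r.snapshot(c);C=cam(r,c); u0=(proj(C,[.556,-.012,.02])[0]-[50,65]).astype(int)
    b=cv2.resize(a[u0[1]:u0[1]+130,u0[0]:u0[0]+100],None,fx=4,fy=4,interpolation=cv2.INTER_CUBIC)
    for x,y,ro in ((.5566,.0371,.054),(.5554,-.0637,.047)):
        for z,rad in ((.026,ro),(.008,ro-.006)):
            q=((proj(C,ring(x,y,z,rad))+.5-u0)*4).astype(int); cv2.polylines(b,[q],True,(0,255,0),1)
    o.append(b)
cv2.imwrite("pics/cups.png",np.hstack(o))
E
```

```text
(no output)
```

View pics/cups.png

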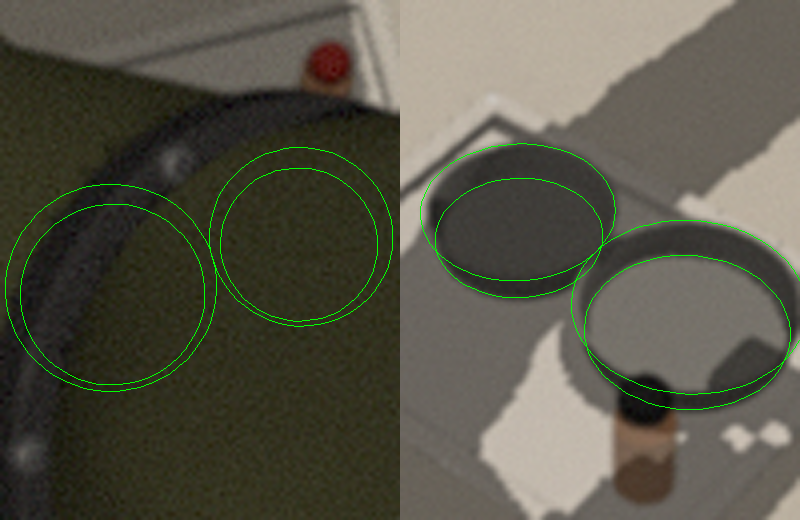

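The green rings lie on both cups in the scene view, while the arm hides them from the top camera. The recorded poses are good, so I fetch the large bottle.

play_rows(translation=[[-0.02, -0.002, 0], [-0.04, -0.004, 0], [-0.045, -0.005, 0], [-0.045, -0.005, 0], [-0.045, -0.005, 0], [-0.045, -0.005, 0], [-0.045, -0.005, 0], [-0.045, -0.005, 0], [-0.04, -0.005, 0], [-0.03, -0.003, 0], [-0.015, -0.001, 0], [-0.005, 0, 0], [0, 0, 0], [0, 0, 0]], delta_rot=[[0, 0, 0], [0, 0, 0], [0, 0, 0], [0, 0, 0], [0, 0, 0], [0, 0, 0], [0, 0, 0], [0, 0, 0], [0, 0, 0], [0, 0, 0], [0, 0, 0], [0, 0, 0], [0, 0, 0], [0, 0, 0]], grip=[1, 1, 1, 1, 1, 1, 1, 1, 1, 1, 1, 1, 1, 1])

```text
clock: 29.65
tool_pos: [0.4419, -0.3039, 0.3039]
eef_rot: [0.707, 0.708, 0.0, -0.0]
contact_force: [-0.2, -0.3, 0.2]
opening: 1.001
finger_force: 0.0
```

play_rows(translation=[[-0.0115, -0.0005, 0], [0, 0, 0.02], [0, 0, 0.025], [0, 0, 0.02], [0, 0, 0.01], [0, 0, 0.005], [0, 0, 0], [0, 0, 0], [0, 0, 0], [0, 0, 0], [0, 0, 0], [0, 0, 0], [0, 0, 0]], delta_rot=[[0, 0, 0], [0, 0, 0], [0, 0, 0], [0, 0, 0], [0, 0, 0], [0, 0, 0], [0, 0, 0], [0, 0, 0], [0, 0, 0], [0, 0, 0], [0, 0, 0], [0, 0, 0], [0, 0, 0]], grip=[1, 1, 1, 1, 1, 1, 1, 0.4, 0.2, 0, 0, 0, 0], squeeze=30)

```text
clock: 31.28
tool_pos: [0.4412, -0.3169, 0.2239]
eef_rot: [0.707, 0.707, 0.0, 0.0]
contact_force: [0.9, -0.0, 1.5]
opening: 0.594
finger_force: 30.0
```

play_rows(translation=[[0, 0, -0.005], [0, 0, -0.015], [0, 0, -0.02], [0, 0, -0.025], [0, 0, -0.01], [0, 0, 0]], delta_rot=[[0, 0, 0], [0, 0, 0], [0, 0, 0], [0, 0, 0], [0, 0, 0], [0, 0, 0]], grip=[-0.2, -0.2, -0.2, -0.2, -0.2, -0.2], squeeze=40)

```text
clock: 32.02
tool_pos: [0.4409, -0.3169, 0.2992]
eef_rot: [0.707, 0.707, 0.0, 0.001]
contact_force: [-0.8, 0.3, -6.0]
opening: 0.591
finger_force: 40.0
```

play_rows(translation=[[0.0175, 0.006, 0], [0.035, 0.0115, 0], [0.035, 0.0115, 0], [0.035, 0.0115, 0], [0.035, 0.0115, 0], [0.035, 0.0115, 0], [0.035, 0.0115, 0], [0.035, 0.0115, 0], [0.035, 0.0115, 0], [0.03, 0.0105, 0], [0.018, 0.006, 0], [0.007, 0.0025, 0], [0, 0, 0], [0, 0, 0], [0, 0, 0.025], [0, 0, 0.015], [0, 0, 0], [0, 0, 0]], delta_rot=[[0, 0, 0], [0, 0, 0], [0, 0, 0], [0, 0, 0], [0, 0, 0], [0, 0, 0], [0, 0, 0], [0, 0, 0], [0, 0, 0], [0, 0, 0], [0, 0, 0], [0, 0, 0], [0, 0, 0], [0, 0, 0], [0, 0, 0], [0, 0, 0], [0, 0, 0], [0, 0, 0]], grip=[-0.2, -0.2, -0.2, -0.2, -0.2, -0.2, -0.2, -0.2, -0.2, -0.2, -0.2, -0.2, -0.2, -0.2, -0.2, -0.2, -0.2, -0.2])

```text
clock: 34.28
tool_pos: [0.5586, 0.0355, 0.2593]
eef_rot: [0.708, 0.707, 0.0, 0.0]
contact_force: [-0.3, 0.1, -5.8]
opening: 0.594
finger_force: 40.0
```

Correct x by -1.5 mm and lower to 0.2285.

play_rows(translation=[[0, -0.0015, 0], [0, 0, 0.008], [0, 0, 0.008], [0, 0, 0.007], [0, 0, 0.004], [0, 0, 0.002], [0, 0, 0.001], [0, 0, 0], [0, 0, 0]], delta_rot=[[0, 0, 0], [0, 0, 0], [0, 0, 0], [0, 0, 0], [0, 0, 0], [0, 0, 0], [0, 0, 0], [0, 0, 0], [0, 0, 0]], grip=[-0.2, -0.2, -0.2, -0.2, -0.2, -0.2, -0.2, -0.2, -0.2])

```text
clock: 35.4
tool_pos: [0.5567, 0.0356, 0.2289]
eef_rot: [0.707, 0.707, 0.0, 0.0]
contact_force: [-0.9, 0.5, -3.4]
opening: 0.59
finger_force: 40.0
```

play_rows(translation=[[0, 0, 0], [0, 0, 0], [0, 0, 0], [0, 0, 0], [0, 0, -0.025], [0, 0, -0.035], [0, 0, -0.015], [-0.02, 0, 0], [-0.04, 0.001, 0], [-0.04, 0.001, 0], [-0.04, 0.001, 0], [-0.04, 0.001, 0], [-0.04, 0.001, 0], [-0.04, 0.001, 0], [-0.04, 0.001, 0], [-0.035, 0.001, 0], [-0.02, 0, 0], [-0.006, 0, 0], [0, 0, 0], [0, 0, 0]], delta_rot=[[0, 0, 0], [0, 0, 0], [0, 0, 0], [0, 0, 0], [0, 0, 0], [0, 0, 0], [0, 0, 0], [0, 0, 0], [0, 0, 0], [0, 0, 0], [0, 0, 0], [0, 0, 0], [0, 0, 0], [0, 0, 0], [0, 0, 0], [0, 0, 0], [0, 0, 0], [0, 0, 0], [0, 0, 0], [0, 0, 0]], grip=[0.6, 1, 1, 1, 1, 1, 1, 1, 1, 1, 1, 1, 1, 1, 1, 1, 1, 1, 1, 1])

```text
clock: 37.9
tool_pos: [0.5648, -0.3236, 0.3038]
eef_rot: [0.706, 0.708, 0.0, -0.0]
contact_force: [-0.2, 1.0, 1.3]
opening: 1.001
finger_force: 0.0
```

```bash
python3 - <<'E'
from plant import r
from h import *
print(r.get_state()["tool_pos"])
im=r.snapshot("scene");C=cam(r,"scene"); z=.008
u0=(proj(C,[.57,.02,.08])[0]-[75,80]).astype(int)
b=cv2.resize(im[u0[1]:u0[1]+160,u0[0]:u0[0]+150],None,fx=3,fy=3)
for P in (cyl(.557,.036,z+.159,z+.183,.027),ring(.557,.036,z,.043)):
    q=((proj(C,P)+.5-u0)*3).astype(int); cv2.polylines(b,[q[:60],q[60:]] if len(q)>60 else [q],True,(0,255,0),1)
cv2.imwrite("pics/s5.png",b)
E
```

```text
[ 0.56479896 -0.32361603  0.30383367]
```

View pics/s5.png

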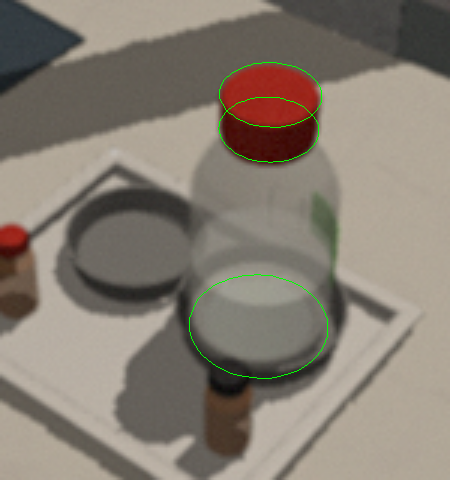

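The large bottle is seated: its cap matches the predicted outline at (270,112). Next is the small bottle.

play_rows(translation=[[-0.002, 0, 0.01], [0, 0, 0.03], [0, 0, 0.03], [0, 0, 0.02], [0, 0, 0.012], [0, 0, 0.006], [0, 0, 0], [0, 0, 0], [0, 0, 0], [0, 0, 0], [0, 0, 0], [0, 0, 0], [0, 0, 0]], delta_rot=[[0, 0, 0], [0, 0, 0], [0, 0, 0], [0, 0, 0], [0, 0, 0], [0, 0, 0], [0, 0, 0], [0, 0, 0], [0, 0, 0], [0, 0, 0], [0, 0, 0], [0, 0, 0], [0, 0, 0]], grip=[1, 1, 1, 1, 1, 1, 1, 0.4, 0.2, 0, 0, 0, 0], squeeze=30)

```text
clock: 39.58
tool_pos: [0.5642, -0.3276, 0.1959]
eef_rot: [0.707, 0.707, -0.0, -0.0]
contact_force: [-2.4, 0.4, 2.4]
opening: 0.592
finger_force: 30.0
```

play_rows(translation=[[0, 0, -0.005], [0, 0, -0.015], [0, 0, -0.02], [0, 0, -0.025], [0, 0, -0.01], [0, 0, 0]], delta_rot=[[0, 0, 0], [0, 0, 0], [0, 0, 0], [0, 0, 0], [0, 0, 0], [0, 0, 0]], grip=[-0.2, -0.2, -0.2, -0.2, -0.2, -0.2], squeeze=40)

```text
clock: 40.33
tool_pos: [0.5646, -0.3274, 0.2713]
eef_rot: [0.707, 0.707, 0.0, 0.001]
contact_force: [-0.0, 0.1, -7.0]
opening: 0.593
finger_force: 40.0
```

play_rows(translation=[[0.015, 0, 0], [0.03, -0.0015, 0], [0.035, -0.0015, 0], [0.035, -0.0015, 0], [0.035, -0.0015, 0], [0.035, -0.0015, 0], [0.035, -0.0015, 0], [0.025, 0, 0], [0.012, 0, 0], [0.005, 0, 0], [0, 0, 0], [0, 0, 0], [0, 0, 0.02], [0, 0, 0.015], [0, 0, 0], [0, 0, 0]], delta_rot=[[0, 0, 0], [0, 0, 0], [0, 0, 0], [0, 0, 0], [0, 0, 0], [0, 0, 0], [0, 0, 0], [0, 0, 0], [0, 0, 0], [0, 0, 0], [0, 0, 0], [0, 0, 0], [0, 0, 0], [0, 0, 0], [0, 0, 0], [0, 0, 0]], grip=[-0.2, -0.2, -0.2, -0.2, -0.2, -0.2, -0.2, -0.2, -0.2, -0.2, -0.2, -0.2, -0.2, -0.2, -0.2, -0.2])

```text
clock: 42.32
tool_pos: [0.556, -0.0655, 0.236]
eef_rot: [0.707, 0.707, 0.0, 0.0]
contact_force: [-0.1, -0.4, -6.8]
opening: 0.594
finger_force: 40.0
```

play_rows(translation=[[0, -0.0005, 0.008], [0, 0, 0.01], [0, 0, 0.008], [0, 0, 0.006], [0, 0, 0.002], [0, 0, 0.001], [0, 0, 0], [0, 0, 0]], delta_rot=[[0, 0, 0], [0, 0, 0], [0, 0, 0], [0, 0, 0], [0, 0, 0], [0, 0, 0], [0, 0, 0], [0, 0, 0]], grip=[-0.2, -0.2, -0.2, -0.2, -0.2, -0.2, -0.2, -0.2])

```text
clock: 43.32
tool_pos: [0.5553, -0.0655, 0.2009]
eef_rot: [0.707, 0.707, 0.0, 0.0]
contact_force: [-0.3, 0.7, -4.0]
opening: 0.593
finger_force: 40.0
```

Release, rise, and back away towards the robot's right.

play_rows(translation=[[0, 0, 0], [0, 0, 0], [0, 0, 0], [0, 0, 0], [0, 0, -0.025], [0, 0, -0.035], [0, 0, -0.04], [-0.02, -0.01, -0.02], [-0.04, -0.02, 0], [-0.04, -0.02, 0], [-0.04, -0.02, 0], [-0.04, -0.01, 0], [-0.02, 0, 0], [0, 0, 0], [0, 0, 0]], delta_rot=[[0, 0, 0], [0, 0, 0], [0, 0, 0], [0, 0, 0], [0, 0, 0], [0, 0, 0], [0, 0, 0], [0, 0, 0], [0, 0, 0], [0, 0, 0], [0, 0, 0], [0, 0, 0], [0, 0, 0], [0, 0, 0], [0, 0, 0]], grip=[0.6, 1, 1, 1, 1, 1, 1, 1, 1, 1, 1, 1, 1, 1, 1])

```text
clock: 45.2
tool_pos: [0.4759, -0.2632, 0.3208]
eef_rot: [0.706, 0.708, 0.001, -0.0]
contact_force: [1.2, -0.9, 0.3]
opening: 1.001
finger_force: 0.0
```

```bash
python3 - <<'E'
from plant import r
from h import *
print(r.get_state()["tool_pos"])
o=[]; z=.008
for c in ("scene","top"):
    im=r.snapshot(c);C=cam(r,c)
    for n,p,z0,z1,lo,hi,sm in [("red",[.557,.036],.167,.191,170,8,110),("blue",[.555,-.065],.144,.165,98,118,70)]:
        m=near(hue(im,lo,hi,sm),C,[*p,(z0+z1)/2],26); print(n,c,fitcyl([(C,m)],p,z0,z1,.027),m.sum())
    u0=(proj(C,[.57,-.01,.08])[0]-[65,85]).astype(int)
    b=cv2.resize(im[u0[1]:u0[1]+160,u0[0]:u0[0]+133],None,fx=3,fy=3)
    for P in (cyl(.557,.036,z+.159,z+.183,.027),cyl(.555,-.065,z+.136,z+.157,.027)):
        q=((proj(C,P)+.5-u0)*3).astype(int); cv2.polylines(b,[q[:60],q[60:]],True,(0,255,0),1)
    o.append(b)
cv2.imwrite("pics/s6.png",np.hstack(o))
C=cam(r,"scene");im=r.snapshot("scene")
for n,p,z0,z1,rad in [("beaker",[.487,.3135],.05,.116,.0275),("vial_black",[.635,.073],.004,.066,.014),("vial_red",[.63,-.096],.004,.066,.014)]:
    d=r.silhouettes("scene",n); print(n,d and fitcyl([(C,d[0]["pixels"])],p,z0,z1,rad))
E
```

```text
[ 0.47588421 -0.26320583  0.32082452]
red scene (array([0.5574, 0.0364]), np.float64(0.082)) 925
blue scene (array([ 0.5547, -0.062 ]), np.float64(0.138)) 703
red top (array([0.5561, 0.0338]), np.float64(0.13)) 780
blue top (array([ 0.5529, -0.0621]), np.float64(0.188)) 677
beaker (array([0.4855, 0.3139]), np.float64(0.1))
vial_black (array([0.6395, 0.0718]), np.float64(0.17))
vial_red (array([ 0.6304, -0.0971]), np.float64(0.212))
```

View pics/s6.png

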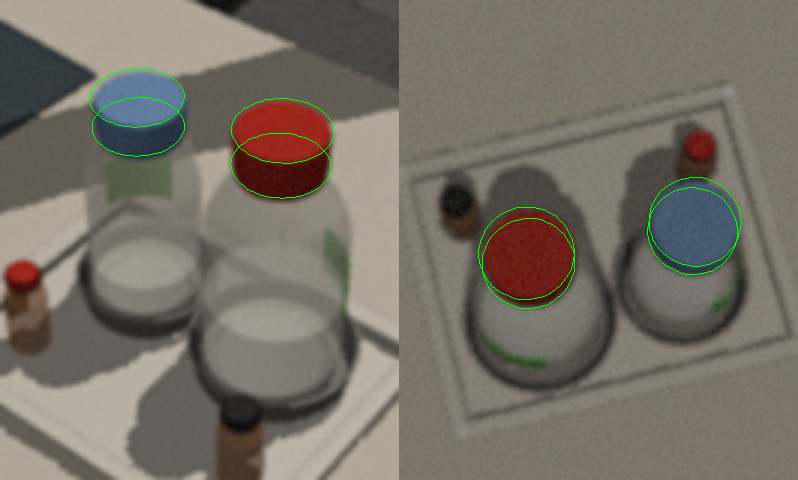

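Both bottles sit upright in their cups with the caps at the predicted height, and the vials and beaker are in place. I'm handing in the job.

```bash
python3 -c "
from plant import r
print(r.finish_job())"
```

```text
the job is handed in; nothing more can be done
None
```

I handed in the job at about 45 s of the 109 s limit: by the last camera checks the beaker is centred on the stirrer, both bottles are upright and fully down in their own cups, the vials are where they stood and the gripper is clear; the hand-in returned no verdict.

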